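Run the hatch carriage to its index mark

ROBOT

A 6-joint arm with a two-finger parallel gripper is mounted at the origin on the work surface. World frame = base frame: x ahead of the robot, y to its left, z up, the work surface at z = 0. Lengths are in m, angles in degrees, forces in N, time in s.
With the tool pointing down it reaches from about 0.375 to 0.9 m from the base axis. Payload 3.1 kg.
Tool frame: the origin (TCP) lies on the centre line of the jaws, within the pads' length; the fingertips stand 19 mm ahead of it and the grasp point (between the pads) is the TCP (tips_ahead is the distance from the TCP to the fingertips, in m); z points along the fingers, y is the line along which they close (so a half turn about z gives the same grasp; the last joint's range is limited). The gripper opens to 87 mm and grips with 3 to 60 N. Pads are 19 mm wide; open, the fingers measure 117 mm over their backs; the gripper's body (75 mm by 190 mm) begins 51 mm behind the grasp point.
Start: joints at [-81.847, 30.224, 82.088, -0, 67.689, -10.227], TCP at [0.197, -0.593, 0.203] pointing down, gripper open.
Joint ranges: [-176.69, 176.69], [-43.24, 126.21], [12.49, 139.97], [-82, 262], [0, 151.66], [-163.58, 163.58]. Speed limits (degrees/s): [159.86, 159.86, 180, 180, 180, 180].

INTERFACE

Orientations are given as a 3x3 rotation matrix whose columns are the frame's x, y, z axes.
In Python, from rig import read_state, capture, hand_in, trace, landmark_of, tips_ahead gives the robot as it stands.
- The arm moves only by the shell command python3 -m jog 'ROWS'. ROWS is JSON, a list of rows, each an object of numbers: "tx", "ty", "tz": the shift along the tool's x, y, z in cm; "roll": the turn about the tool's z in rad; "jaw": the opening, from 0 (shut) to 1 (fully open). A call has 1 to 8 rows; each row shifts and turns the commanded pose from where the row before left it, along the tool's axes as they then stand; what a row does not reach is not made up. A row lasts 1/10 s, in which the tool goes at most 50 mm and 8.59 degrees, less where a joint would pass 70% of its speed; a pose out of reach is approached as far as the arm can. A call with a gripper value outside its range is refused whole. The fingers move at their own pace and stop on an object; the grip force is fixed at half the most. Time passes only in rows, so rows that do not move let the fingers close. It gives the time, the measured TCP pose, the force, the opening and the grip force at its end, in the units of the state.
- read_state(): the state, without advancing time (a new reading comes with each control period).
- capture(name): name is "scene" or "top" or "wrist"; returns a dict with "img" (400x640x3 uint8, red, green, blue), "vertical_fov" (degrees; the focal length in pixels is half the picture's height over the tangent of half this angle, whatever the lens; pixels are square), "cx", "cy" (the principal point, pixels), "cam_to_world" (4x4, takes a point from camera to world coordinates); the wrist camera has in their place "tool_from_camera" (4x4, takes a point from camera to tool coordinates, whose origin is the TCP and whose axes are the flange's). Camera axes: x right, y up, looking along -z (the intrinsics and any distortion apply to the point x, -y, -z); pixel columns grow to the right and rows downward; lengths in m; the calibration is good to about 2 mm. A picture is of the moment at which its call begins: read the wrist's pose just before it. There is no depth.
- hand_in(): hands the job in; it is judged then, once.
Trained networks look in the newest picture that a camera, given by its name, has taken for a name from the list of things; names that differ only in an ending like _2 or _b are one class to them, and where a whole thing is asked for, a point or a joint stands for the part that bears it (a point fixed in the world has none). Each returns a list of dicts, best first, with "p" (0 to 1); they miss things now and then, are a little off and sometimes report something else, mostly with a low value. They report only what shows in the picture. A call takes as long as a camera call.
- trace(camera, thing): "pixels" (400x640 bool, what is visible of it) and "bbox" ([left, top, width, height] in pixels, round what is visible of it).
- landmark_of(camera, thing): "point" ([row, column] in pixels: a listed point, or the origin of a listed thing).
The state is a dict: "time_s": time; "joint_positions": joint angles; "qvel": joint speeds; "tau": joint torques, N m; "position": TCP position; "tcp_rot": TCP orientation; "force": force on the tool from outside, world axes, zero at the start; "moment": the same for the moment, N m; "opening": opening from 0.0 (shut) to 1.0 (fully open); "grasp_force": force on a finger pad.
Only numpy, scipy, OpenCV 4.12 (cv2) and the standard library are available. Lean on these libraries where they do the work, as an engineer would, in place of code of your own. Each camera call takes 0.05 s, during which the arm holds its last target. There are 200 camera calls.

TASK

A closed medicine tote rides on the hatch carriage, which rolls on its rails almost without friction. Push the carriage along to the brass index mark and brake it there, so that it comes to rest with its pointers level with the mark and never runs into the end stop. Work gently and only on the end faces of its two sprung rubber buffers (push on the rear one, brake on the front one): touch nothing else on the carriage, do not squash a buffer fully in, leave the things on the counter alone, and finish with the arm clear of the carriage.

Things in the scene. Friction and masses are not known exactly. Their poses are not given: they have to be found in the camera images.
- track: Fixed aluminium bed 240 x 900 mm, 8 mm thick, with two steel rails along its own y axis. Origin: on the counter, midway between the rails; y runs along them towards the mark and the end stop. A block 90 mm high, 170 mm wide stands across each end: the end stop's face is at y = +400 mm, the face of the block behind the carriage at y = -420 mm (78 to 148 mm behind the carriage at the start).
- stop_face (a point): Middle of the end stop's face, at y = +400 mm in the track's frame, 70 mm above the counter. The front buffer must not reach it.
- carriage: Deck 170 (x) x 214 mm (y) with a closed grey tote 168 x 162 mm, lid 112 mm above the counter (the highest part), and at each end a grey housing with a sprung rubber buffer. Axes as the track's; origin midway between the buffers, at counter height. Total 2.6 kg nominal (1.7 to 3.8 kg: tote light or full); drag 0.3 N per m/s plus 0.002 N: let go, it slows with time constant about 8 s.
- pointer (a point): The carriage's centre, on the line between its two small pointers, which stick out of the deck to the left and right (x = +-105 mm), 42 mm above the counter. This has to come to rest at the mark.
- mark: Index mark: a brass bar 8 mm wide across the bed with an upright brass tab 48 mm high at each side (x = +-112 mm); fixed, elsewhere along the track each time. Origin on its centre line at counter height, axes as the track's. The pointer is at the mark when its y is 0 in this frame.
- rear_face (a point): Middle of the rear buffer's outer face (looks to -y), 76 mm above the counter; axes as the carriage's. Spring slack: at y = -152 mm in the carriage's frame; it moves in with the buffer. The pad is 130 mm wide (x), 48 mm high (52 to 100 mm above the counter), 16 mm thick.
- front_face (a point): The same for the front buffer (faces +y, towards the end stop): with the spring slack at y = +152 mm in the carriage's frame.
- buffer_rear (a joint): How far the rear buffer is pressed in: 0 slack, 0.030 m fully in. Spring 80 N/m (no preload), light damping 1.2 N s/m, pad 0.08 kg. A carriage that runs against something standing still springs back from it.
- buffer_front (a joint): The same for the front buffer: 80 N/m, 0 slack, 0.030 m fully in.
- tablet_bottle: White tablet bottle, 54 mm across, 105 mm high, standing on the counter beyond the track; bystander. Origin: centre of its underside.
- carton: Flat medicine carton 55 x 120 x 45 mm beyond the track; bystander. Origin: centre of its underside.
- mug: White mug, 76 mm across, 90 mm high, beyond the track; bystander. Origin: centre of its underside.

How it is judged (in metres and radians):
On the way:
1. the carriage comes to rest with its pointers at the mark (within 12 mm, slower than 8 mm/s for 1 s) (y of pointer in the frame of mark between -0.012 and 0.012 m and linear speed of carriage below 0.008 m/s), for 1 s.
At the end, for the whole second after the job is handed in: The carriage is at rest (slower than 8 mm/s) with its pointer within 12 mm of the mark along the track, well short of the end stop, and the arm touches nothing (all of step 1 and y of front_face in the frame of stop_face below -0.02 m).
It fails at once if the carriage runs into the end stop (front buffer less than 6 mm from it) (y of front_face in the frame of stop_face above -0.006 m).
It fails at once if the carriage is touched elsewhere than on the end faces of its buffers (contact force between any of the fingers, the arm and carriage above 0.3 N and y of the grasp point in the frame of rear_face above 0 m and y of the grasp point in the frame of front_face below 0 m).
It fails at once if a buffer is squashed fully in (more than 28 of its 30 mm) (value of joint any of buffer_rear, buffer_front above 0.028 m).
It fails at once if a bystander is moved by more than 20 mm (distance of any of tablet_bottle, carton, mug from where it was at the start of the episode above 0.02 m).
It also fails if it takes over 42 s, if anything falls off the work surface, if the arm or the gripper's body presses on something with over 40 N, if the wrist force passes 120 N, or if a joint passes its speed limit or range.

## Working session

There is one attempt and no reset: what is moved stays moved. The work goes in short steps, Python scripts to look and compute and a shell command to move; the robot and the scene stay as the last step left them, time stands still between calls to the robot, and variables do not carry over. Pictures are saved under pics/ and viewed, at most 10 in all, crops included, and the job is handed in when it is done.

```bash
mkdir -p pics
cat > h.py <<'E'
import numpy as np, cv2
from rig import *
def ray(c,rc):
    f=200/np.tan(np.radians(c["vertical_fov"])/2)
    d=np.array([(rc[1]-c["cx"])/f,-(rc[0]-c["cy"])/f,-1.]);T=np.array(c["cam_to_world"])
    return T[:3,3],T[:3,:3]@d
def at(c,rc,z):
    o,d=ray(c,rc);return (o+d*(z-o[2])/d[2])
E
python3 - <<'E'
from h import *
s=read_state();print(s["time_s"],s["position"],np.round(s["tcp_rot"],3).tolist(),s["force"],s["opening"])
for n in("scene","top"):
    c=capture(n);cv2.imwrite(f"pics/{n}0.png",c["img"][:,:,::-1])
    print(n,[k for k in c],np.round(c["cam_to_world"],3).tolist(),c["vertical_fov"],c["cx"],c["cy"])
    for t,z in(("track",0),("stop_face",.07),("carriage",0),("pointer",.042),("mark",0),("rear_face",.076),("front_face",.076),("tablet_bottle",0),("carton",0),("mug",0)):
        for r in landmark_of(n,t)[:2]: print(t,round(r["p"],2),np.round(r["point"],1),np.round(at(c,r["point"],z),4))
print(read_state()["time_s"])
E
```

```text
0.0 [ 0.19700509 -0.59232847  0.20187376] [[0.949, 0.315, -0.0], [0.315, -0.949, 0.002], [0.0, -0.002, -1.0]] [ 0.13894268 -0.43348235 -0.45223805] 0.9990333516750742
scene ['img', 'vertical_fov', 'cx', 'cy', 'cam_to_world'] [[0.813, -0.48, 0.331, 1.022], [0.582, 0.682, -0.443, -0.502], [-0.013, 0.552, 0.834, 1.095], [0.0, 0.0, 0.0, 1.0]] 51.288567065718226 319.75950578709785 194.35759282422015
track 0.97 [210.2 280. ] [ 0.5213 -0.0391  0.    ]
stop_face 0.59 [119.2 364.2] [0.5611 0.3725 0.07  ]
carriage 0.76 [244.7 243.1] [ 0.5068 -0.1938  0.    ]
mark 0.5 [191.6 300.7] [0.5319 0.0527 0.    ]
rear_face 0.85 [276.6 197. ] [ 0.5056 -0.3544  0.076 ]
front_face 0.83 [197.2 280.1] [ 0.5284 -0.0363  0.076 ]
tablet_bottle 0.59 [295.7 307.9] [ 0.7534 -0.208   0.    ]
carton 0.7 [254.1 338. ] [ 0.7504 -0.0585  0.    ]
mug 0.76 [192.4 382.7] [0.7455 0.1992 0.    ]
mug 0.68 [198.3 279.9] [ 0.4937 -0.0051  0.    ]
top ['img', 'vertical_fov', 'cx', 'cy', 'cam_to_world'] [[0.005, 0.998, -0.067, 0.537], [-1.0, 0.004, -0.014, 0.054], [-0.014, 0.067, 0.998, 1.2], [0.0, 0.0, 0.0, 1.0]] 46.78772327778105 320.78868760300077 189.24397365544354
track 0.83 [222.  363.2] [ 0.532  -0.0391  0.    ]
track 0.64 [234.9 494.9] [ 0.5006 -0.3772  0.    ]
stop_face 0.61 [209.2 205.9] [0.5617 0.3512 0.07  ]
carriage 0.68 [228.3 424.2] [ 0.5166 -0.1962  0.    ]
pointer 0.74 [229.8 424. ] [ 0.5136 -0.1869  0.042 ]
pointer 0.27 [221.9 364.4] [ 0.5324 -0.0389  0.042 ]
mark 0.75 [217.8 325. ] [0.5424 0.0597 0.    ]
mark 0.71 [221.6 362.6] [ 0.533  -0.0376  0.    ]
rear_face 0.96 [230.7 495.2] [ 0.5129 -0.3508  0.076 ]
front_face 0.89 [222.3 365.7] [ 0.5316 -0.0393  0.076 ]
tablet_bottle 0.59 [136.7 432.2] [ 0.7551 -0.2194  0.    ]
carton 0.63 [136.6 371.7] [ 0.755  -0.0616  0.    ]
mug 0.57 [135.1 275. ] [0.7584 0.1918 0.    ]
1.1
```

View pics/top0.png

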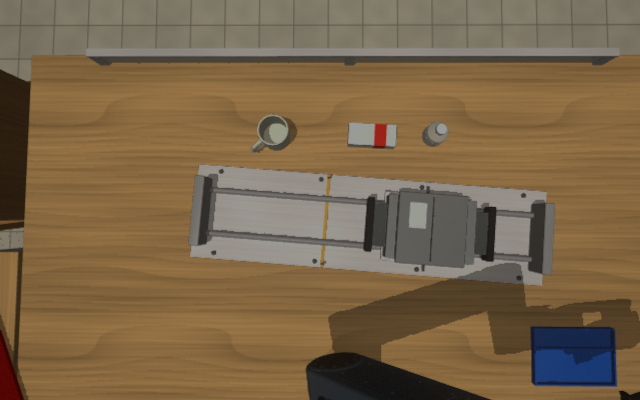

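View pics/scene0.png

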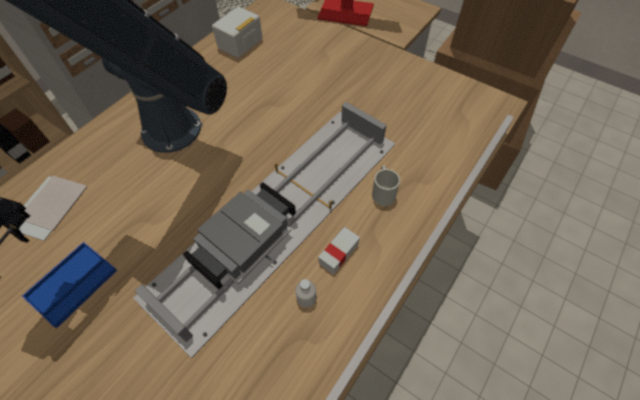

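Run:
```python
from h import *
i=cv2.imread("pics/top0.png");cv2.imwrite("pics/c1.png",cv2.resize(i[160:300,305:505],None,fx=4,fy=4,interpolation=cv2.INTER_CUBIC))
c=dict(vertical_fov=46.78772327778105,cx=320.78868760300077,cy=189.24397365544354)
import rig
c=capture("top")
for nm,p,z in [("bedTL",(165,199),.008),("bedBL",(257,191),.008),("bedTR",(191,547),.008),("bedBR",(284,543),.008)]: print(nm,at(c,p,z))
np.save("cam.npy",c,allow_pickle=True)
h=cv2.cvtColor(c["img"],cv2.COLOR_RGB2HSV);m=(h[...,0]>17)&(h[...,0]<30)&(h[...,1]>140)&(h[...,2]>90)
m[:165]=0;m[275:]=0;m[:,:300]=0;m[:,350:]=0
for r in range(168,270,6): print(r,np.where(m[r])[0].tolist(),end=' ')
```

```text
bedTL [0.67790773 0.38800032 0.008     ]
bedBL [0.44024301 0.40329634 0.008     ]
bedTR [ 0.61367462 -0.50962405  0.008     ]
bedBR [ 0.37765814 -0.49306064  0.008     ]
168 [] 174 [] 180 [328, 329] 186 [327, 328, 329] 192 [327, 328] 198 [] 204 [326, 327] 210 [326, 327] 216 [325, 326] 222 [325, 326] 228 [324, 325] 234 [324, 325] 240 [] 246 [323, 324] 252 [322, 323] 258 [322, 323] 264 [321, 322]
```

View pics/c1.png

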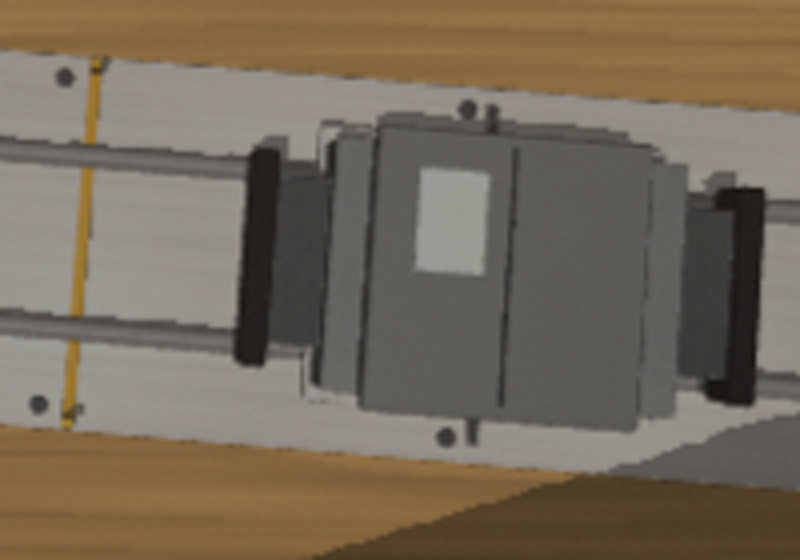

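```bash
cat >> h.py <<'E'
D=np.array([.0705,.9975]);D/=np.linalg.norm(D);N=np.array([D[1],-D[0]]);O=np.array([.5274,-.0528])
def tr(p): q=np.array(p[:2])-O; return np.round([q@N,q@D],4)   # track x,y
def wd(x,y): return O+N*x+D*y
E
python3 - <<'E'
from h import *
c=np.load("cam.npy",allow_pickle=True).item()
for n,p,z in[("mark",(220,325.6),.01),("mark_a",(174.5,329.3),.048),("mark_b",(264,322.3),.048),("pA",(189.5,427.75),.043),("pB",(267.5,423.2),.043),("front",(224,365.3),.1),("rear",(234,495.2),.1)]:print(n,at(c,p,z)[:2],tr(at(c,p,z)))
y=tr(at(c,(234,495.2),.1))[1]
p=wd(0,y-.035); print("goal",p)
s=read_state();R=np.array(s["tcp_rot"]);d=np.r_[p,.2]-s["position"];print(s["time_s"],"tool cm",R.T@d*100, "yaw x",np.degrees(np.arctan2(R[1,0],R[0,0])),"want",np.degrees(np.arctan2(N[1],N[0])))
E
```

```text
mark [0.53670961 0.05804404] [0.0015 0.1112]
mark_a [0.65030405 0.0491348 ] [0.1154 0.1103]
mark_b [0.42823168 0.06562588] [-0.1073  0.1111]
pA [ 0.61399496 -0.19705343] [ 0.0965 -0.1378]
pB [ 0.42070028 -0.1838016 ] [-0.0972 -0.1382]
front [ 0.5276913  -0.03632224] [-0.0009  0.0165]
rear [ 0.50569552 -0.34202163] [-0.0013 -0.29  ]
goal [ 0.50448723 -0.37699131]
1.15 tool cm [ 35.98266483 -10.81274817   0.28333561] yaw x 18.38100301189874 want -4.0427536420277965
```

```bash
python3 -m jog '[{"tx":4.5,"ty":-1.35,"jaw":0},{"tx":4.5,"ty":-1.35,"jaw":0},{"tx":4.5,"ty":-1.35,"jaw":0},{"tx":4.5,"ty":-1.35,"jaw":0},{"tx":4.5,"ty":-1.35,"jaw":0},{"tx":4.5,"ty":-1.35,"jaw":0},{"tx":4.5,"ty":-1.35,"jaw":0},{"tx":4.5,"ty":-1.35,"jaw":0}]'; python3 -m jog '[{"roll":0.13,"jaw":0},{"roll":0.13,"jaw":0},{"roll":0.13,"jaw":0},{"jaw":0},{"jaw":0}]'
python3 - <<'E'
from h import *
s=read_state();R=np.array(s["tcp_rot"]);p=s["position"];print(p,tr(p),s["opening"],s["force"]);print(R.T@np.r_[D,0],R.T@(np.r_[wd(0,-.325),.088]-p)*100)
c=capture("top");cv2.imwrite("pics/t2.png",c["img"][140:320,300:560,::-1].repeat(3,0).repeat(3,1))
E
```

```text
[ 0.19711506 -0.59306807  0.20282484] [-0.2914 -0.5622] 1.001129649759636 [-0.74546908 -0.11780601 -0.16140221]
[ 3.81453690e-01 -9.24387949e-01  5.30293051e-05] [ 35.98258262 -10.81213959  11.4833356 ]$[0]: bad value
$[0]: bad value
```

View pics/t2.png

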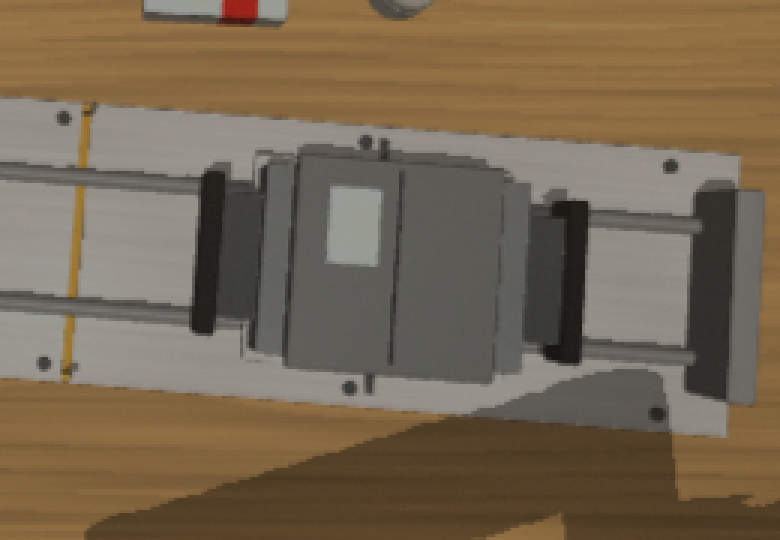

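The picture shows the carriage still at its start, because both moves were refused with "bad value". I'll retry with a nonzero jaw value.

```bash
python3 -m jog '[{"tx":4.5,"ty":-1.35,"tz":0,"roll":0,"jaw":0.02},{"tx":4.5,"ty":-1.35,"tz":0,"roll":0,"jaw":0.02},{"tx":4.5,"ty":-1.35,"tz":0,"roll":0,"jaw":0.02},{"tx":4.5,"ty":-1.35,"tz":0,"roll":0,"jaw":0.02},{"tx":4.5,"ty":-1.35,"tz":0,"roll":0,"jaw":0.02},{"tx":4.5,"ty":-1.35,"tz":0,"roll":0,"jaw":0.02},{"tx":4.5,"ty":-1.35,"tz":0,"roll":0,"jaw":0.02},{"tx":4.5,"ty":-1.35,"tz":0,"roll":0,"jaw":0.02}]'; python3 -c "
from h import *
s=read_state();print(s['time_s'],s['position'],tr(s['position']),s['opening'])"
```

```text
time_s: 2.0
position: [0.5062, -0.3759, 0.203]
tcp_rot: [[0.949, 0.315, 0.0], [0.315, -0.949, -0.0], [0.0, 0.0, -1.0]]
force: [-0.1, -1.0, 0.9]
opening: 0.355
grasp_force: 0.0
2.0 [ 0.50617671 -0.37585115  0.20303046] [ 0.0016 -0.3237] 0.3550232840229538
```

```bash
python3 -m jog '[{"tx":0,"ty":0,"tz":0,"roll":0.13,"jaw":0.02},{"tx":0,"ty":0,"tz":0,"roll":0.13,"jaw":0.02},{"tx":0,"ty":0,"tz":0,"roll":0.13,"jaw":0.02},{"tx":0,"ty":0,"tz":3.8,"roll":0,"jaw":0.02},{"tx":0,"ty":0,"tz":3.8,"roll":0,"jaw":0.02},{"tx":0,"ty":0,"tz":3.8,"roll":0,"jaw":0.02},{"tx":0,"ty":0,"tz":0,"roll":0,"jaw":0.02}]'
python3 - <<'E'
from h import *
s=read_state();p=s['position'];print(s['time_s'],p,tr(p),s['opening'],np.array(s["tcp_rot"]).T@np.r_[D,0])
c=capture("scene");cv2.imwrite("pics/s3.png",c["img"][180:340,120:320,::-1].repeat(4,0).repeat(4,1)[:600])
E
```

```text
time_s: 2.7
position: [0.5014, -0.3737, 0.0836]
tcp_rot: [[0.998, -0.069, -0.008], [-0.069, -0.998, 0.009], [-0.009, -0.008, -1.0]]
force: [0.2, 1.1, -0.1]
opening: 0.018
grasp_force: 0.0
2.7 [ 0.50137606 -0.37367375  0.08359273] [-0.0033 -0.3219] 0.017769511931312987 [ 0.00138976 -0.99996492  0.00826049]
```

View pics/s3.png

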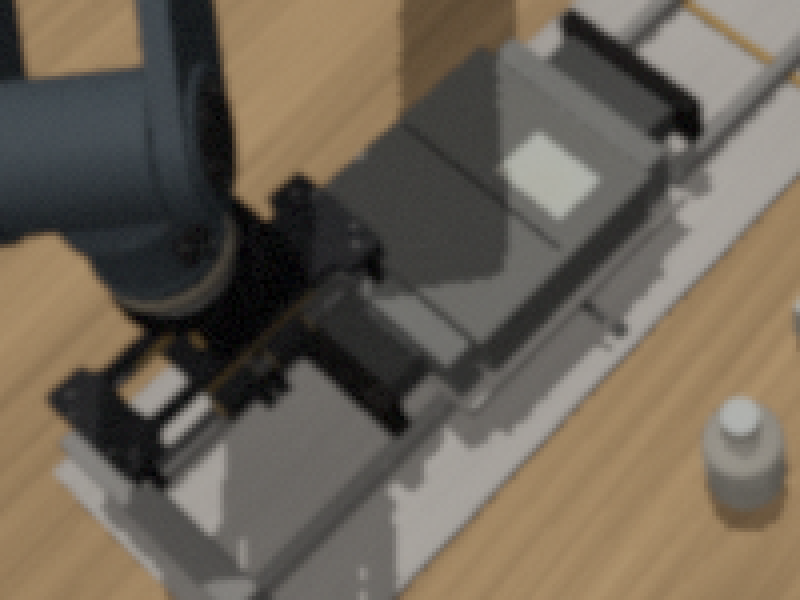

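Closed fingers stand behind the rear pad with about 17 mm gap (picture: pad around (350,370) in the crop, fingers at (265,385)). Next, the push at 25 mm/s.

```bash
python3 -m jog '[{"tx":0,"ty":-0.4,"tz":0,"roll":0,"jaw":0.02},{"tx":0,"ty":-0.4,"tz":0,"roll":0,"jaw":0.02},{"tx":0,"ty":-0.25,"tz":0,"roll":0,"jaw":0.02},{"tx":0,"ty":-0.25,"tz":0,"roll":0,"jaw":0.02},{"tx":0,"ty":-0.25,"tz":0,"roll":0,"jaw":0.02},{"tx":0,"ty":-0.25,"tz":0,"roll":0,"jaw":0.02},{"tx":0,"ty":-0.25,"tz":0,"roll":0,"jaw":0.02},{"tx":0,"ty":-0.25,"tz":0,"roll":0,"jaw":0.02}]'
python3 -m jog '[{"tx":0,"ty":-0.25,"tz":0,"roll":0,"jaw":0.02},{"tx":0,"ty":-0.25,"tz":0,"roll":0,"jaw":0.02},{"tx":0,"ty":-0.25,"tz":0,"roll":0,"jaw":0.02},{"tx":0,"ty":-0.25,"tz":0,"roll":0,"jaw":0.02},{"tx":0,"ty":-0.25,"tz":0,"roll":0,"jaw":0.02}]'
cat >> h.py <<'E'
def look(name=None):
    c=capture("top");t=read_state()["time_s"]-.05;out=[]
    for th,z,off in(("front_face",.076,-.152),("pointer",.042,0),("rear_face",.076,.152)):
        for r in landmark_of("top",th)[:1]: out.append((th,round(r["p"],2),(tr(at(c,r["point"],z))[1]+off).round(4)))
    if name: cv2.imwrite(name,c["img"][140:300,180:560,::-1].repeat(2,0).repeat(2,1))
    s=read_state();p=s["position"];print("t",round(t,2),out,"tcp",np.round(p,4),tr(p),"now",s["time_s"])
    return c
E
python3 -c "
from h import *
c=look()
np.save('i_a.npy',c['img'])"
```

```text
time_s: 3.55
position: [0.5062, -0.3539, 0.0888]
tcp_rot: [[0.998, -0.069, -0.0], [-0.069, -0.998, 0.0], [-0.0, -0.0, -1.0]]
force: [0.3, -0.8, 0.9]
opening: 0.021
grasp_force: 0.0
time_s: 4.05
position: [0.5071, -0.3415, 0.0888]
tcp_rot: [[0.998, -0.069, -0.0], [-0.069, -0.998, 0.0], [-0.0, -0.0, -1.0]]
force: [-0.3, -0.8, -0.3]
opening: 0.021
grasp_force: 0.0
t 4.05 [('front_face', 0.49, np.float64(-0.2875))] tcp [ 0.5072 -0.3417  0.0889] [ 2.000e-04 -2.896e-01] now 4.25
```

```bash
python3 -m jog '[{"tx":0,"ty":0.6,"tz":-1.0,"roll":0,"jaw":0.02},{"tx":0,"ty":0.3,"tz":-4,"roll":0,"jaw":0.02},{"tx":0,"ty":0,"tz":-4,"roll":0,"jaw":0.02},{"tx":0,"ty":-4.8,"tz":-1,"roll":0,"jaw":0.02},{"tx":0,"ty":-4.8,"tz":0,"roll":0,"jaw":0.02},{"tx":0,"ty":-4.8,"tz":0,"roll":0,"jaw":0.02},{"tx":0,"ty":-4.8,"tz":0,"roll":0,"jaw":0.02},{"tx":0,"ty":-4.8,"tz":0,"roll":0,"jaw":0.02}]'
python3 -m jog '[{"tx":0,"ty":-4.8,"tz":0,"roll":0,"jaw":0.02},{"tx":0,"ty":-4.8,"tz":0,"roll":0,"jaw":0.02},{"tx":0,"ty":-4.8,"tz":0,"roll":0,"jaw":0.02},{"tx":0,"ty":-4.8,"tz":0,"roll":0,"jaw":0.02},{"tx":0,"ty":-4.8,"tz":0,"roll":0,"jaw":0.02},{"tx":0,"ty":-4.8,"tz":0,"roll":0,"jaw":0.02},{"tx":0,"ty":-4.8,"tz":0,"roll":0,"jaw":0.02}]'
python3 -c "
from h import *
look('pics/t5.png')"
```

```text
time_s: 5.05
position: [0.5236, -0.1102, 0.19]
tcp_rot: [[0.998, -0.07, 0.002], [-0.07, -0.998, -0.001], [0.002, 0.001, -1.0]]
force: [1.3, 0.2, -0.3]
opening: 0.015
grasp_force: 0.0
time_s: 5.75
position: [0.547, 0.2257, 0.1899]
tcp_rot: [[0.998, -0.069, 0.002], [-0.069, -0.998, 0.0], [0.002, -0.0, -1.0]]
force: [0.7, -0.5, -0.1]
opening: 0.014
grasp_force: 0.0
t 5.75 [('front_face', 0.81, np.float64(-0.1356)), ('rear_face', 0.77, np.float64(-0.149))] tcp [0.5465 0.2247 0.1894] [-0.0005  0.2782] now 5.95
```

View pics/t5.png

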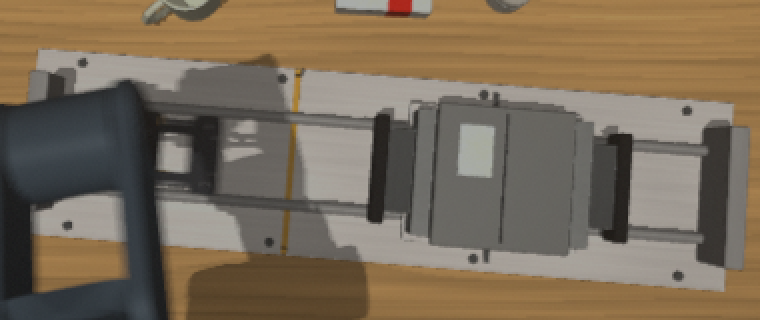

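The label and pointers (pointer column ≈428) have not moved, so the push never reached the pad. I'm going back to push further.

```bash
python3 -m jog '[{"tx":0,"ty":4.8,"tz":0,"roll":0,"jaw":0.02},{"tx":0,"ty":4.8,"tz":0,"roll":0,"jaw":0.02},{"tx":0,"ty":4.8,"tz":0,"roll":0,"jaw":0.02},{"tx":0,"ty":4.8,"tz":0,"roll":0,"jaw":0.02},{"tx":0,"ty":4.8,"tz":0,"roll":0,"jaw":0.02},{"tx":0,"ty":4.8,"tz":0,"roll":0,"jaw":0.02},{"tx":0,"ty":4.8,"tz":0,"roll":0,"jaw":0.02},{"tx":0,"ty":4.8,"tz":0,"roll":0,"jaw":0.02}]' | head -2
python3 -m jog '[{"tx":0,"ty":4.8,"tz":0,"roll":0,"jaw":0.02},{"tx":0,"ty":4.8,"tz":0,"roll":0,"jaw":0.02},{"tx":0,"ty":4.8,"tz":0,"roll":0,"jaw":0.02},{"tx":0,"ty":4.8,"tz":0,"roll":0,"jaw":0.02},{"tx":0,"ty":0,"tz":3.4,"roll":0,"jaw":0.02},{"tx":0,"ty":0,"tz":3.3,"roll":0,"jaw":0.02},{"tx":0,"ty":0,"tz":3.3,"roll":0,"jaw":0.02},{"tx":0,"ty":0,"tz":0,"roll":0,"jaw":0.02}]'
python3 - <<'E'
from h import *
s=read_state();p=np.array(s["position"]);print(s["time_s"],p,tr(p))
c=capture("scene");T=np.linalg.inv(np.array(c["cam_to_world"]));f=200/np.tan(np.radians(c["vertical_fov"])/2)
img=c["img"][:,:,::-1].copy();img=cv2.resize(img[200:330,140:300],None,fx=4,fy=4,interpolation=cv2.INTER_CUBIC)
def px(w):
    q=T[:3,:3]@w+T[:3,3];return (4*(c["cx"]+f*q[0]/-q[2]-140),4*(c["cy"]-f*q[1]/-q[2]-200))
for x,z in((.065,.1),(-.065,.1),(.065,.052)):   # predicted rear-face corners
    cv2.circle(img,tuple(int(v) for v in px(np.r_[wd(x,-.29),z])),4,(0,0,255),1)
cv2.circle(img,tuple(int(v) for v in px(p-[0,0,.019])),4,(0,255,0),1)
cv2.circle(img,tuple(int(v) for v in px(p-[0,0,.019]+np.r_[D,0]*.015)),4,(255,0,0),1)
cv2.imwrite("pics/s6.png",img)
E
```

```text
time_s: 6.75
position: [0.5183, -0.163, 0.1894]
time_s: 7.55
position: [0.5018, -0.3498, 0.0848]
tcp_rot: [[0.997, -0.072, -0.008], [-0.072, -0.997, 0.007], [-0.008, -0.007, -1.0]]
force: [-0.8, 2.1, -0.4]
opening: 0.019
grasp_force: 0.0
7.55 [ 0.50182738 -0.34975395  0.08477411] [-0.0046 -0.298 ]
```

View pics/s6.png

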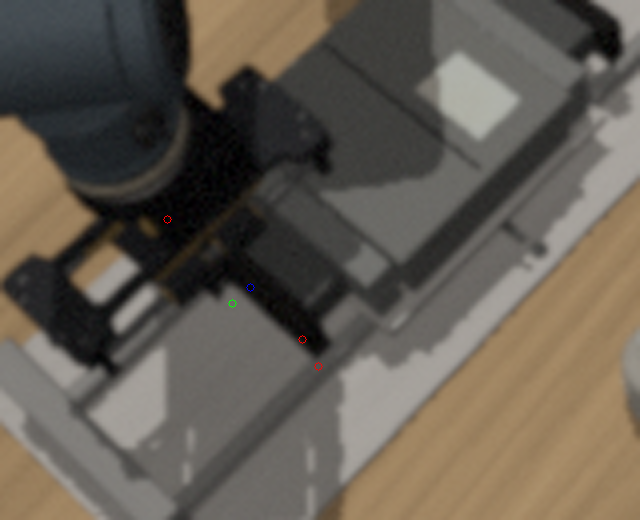

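```bash
python3 -m jog '[{"tx":0,"ty":-0.3,"tz":0,"roll":0,"jaw":0.02},{"tx":0,"ty":-0.3,"tz":0,"roll":0,"jaw":0.02},{"tx":0,"ty":-0.3,"tz":0,"roll":0,"jaw":0.02},{"tx":0,"ty":-0.3,"tz":0,"roll":0,"jaw":0.02},{"tx":0,"ty":-0.3,"tz":0,"roll":0,"jaw":0.02},{"tx":0,"ty":-0.3,"tz":0,"roll":0,"jaw":0.02},{"tx":0,"ty":-0.3,"tz":0,"roll":0,"jaw":0.02},{"tx":0,"ty":-0.3,"tz":0,"roll":0,"jaw":0.02}]'
python3 - <<'E'
from h import *
s=read_state();p=np.array(s["position"]);print(s["time_s"],p,tr(p))
c=capture("scene");img=c["img"][200:330,140:300,::-1];cv2.imwrite("pics/s7.png",cv2.resize(img,None,fx=4,fy=4,interpolation=cv2.INTER_CUBIC))
E
```

```text
time_s: 8.4
position: [0.5082, -0.3264, 0.0888]
tcp_rot: [[0.998, -0.069, -0.0], [-0.069, -0.998, 0.0], [-0.0, -0.0, -1.0]]
force: [0.4, -0.1, 0.2]
opening: 0.024
grasp_force: 0.0
8.4 [ 0.50819552 -0.32635697  0.08880717] [ 1.000e-04 -2.742e-01]
```

View pics/s7.png

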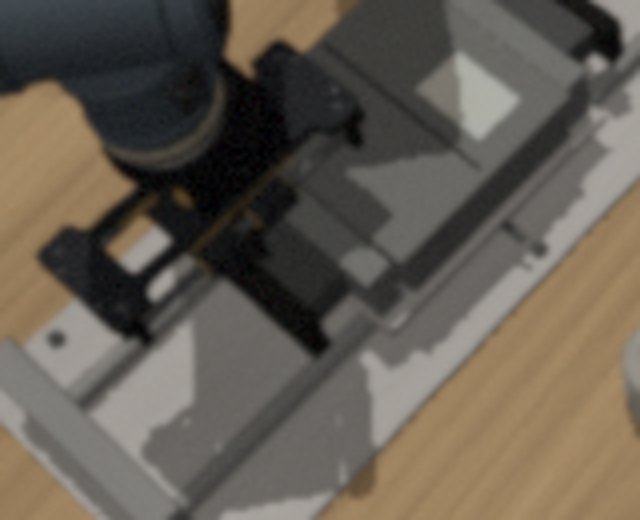

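The label at (469,95) in the crop is unmoved while the finger looks close to the pad. I'll check for movement numerically and measure the face from the wrist camera.

Run:
```python
from h import *
a=cv2.imread("pics/s6.png",0);b=cv2.imread("pics/s7.png",0)
t=a[170:270,470:570]; r=cv2.matchTemplate(b[150:290,450:590],t,cv2.TM_CCOEFF_NORMED);print("shift of pointer area (4x px)",np.array(cv2.minMaxLoc(r)[3])-20)
s=read_state();p=np.array(s["position"]);R=np.array(s["tcp_rot"]);c=capture("wrist");cv2.imwrite("pics/w8.png",c["img"][:,:,::-1])
X=np.array(c["tool_from_camera"]);W=np.eye(4);W[:3,:3]=R;W[:3,3]=p
c["cam_to_world"]=W@X;print(np.round(X,3).tolist())
for th,z in(("rear_face",.076),("pointer",.042),("carriage",0),("track",0),("mark",0)):
    for q in landmark_of("wrist",th)[:2]:print(th,round(q["p"],2),np.round(q["point"],1),tr(at(c,q["point"],z)))
for q in trace("wrist","rear_face")[:1]: print(q["bbox"],q["p"])
print(read_state()["time_s"],tr(p))
```

```text
shift of pointer area (4x px) [0 0]
[[0.0, 0.957, 0.29, 0.08], [1.0, 0.0, -0.0, -0.0], [-0.0, 0.29, -0.957, -0.181], [0.0, 0.0, 0.0, 1.0]]
rear_face 0.72 [228.4 340.9] [-0.0005 -0.2885]
carriage 0.59 [198.4 183.9] [ 0.0005 -0.1336]
track 0.58 [201.9  39.5] [-0.0035  0.0148]
[269.7, 139.2, 73.4, 179.6] 0.86
8.8 [-0.     -0.2736]
```

View pics/w8.png

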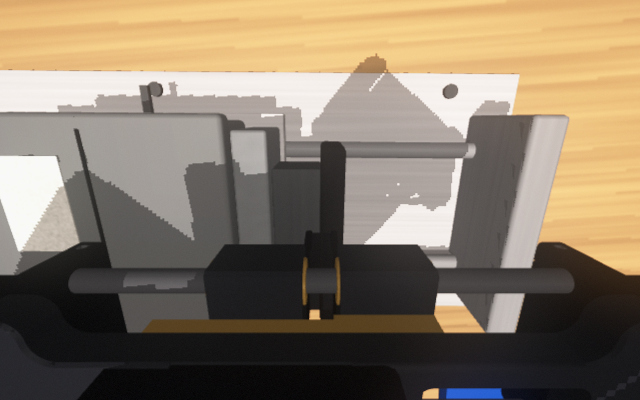

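Run:
```python
from h import *
import rig
print("tips_ahead",rig.tips_ahead if not callable(rig.tips_ahead) else rig.tips_ahead())
s=read_state();p=np.array(s["position"]);R=np.array(s["tcp_rot"])
c=capture("wrist");X=np.linalg.inv(np.array(c["tool_from_camera"]));f=200/np.tan(np.radians(c["vertical_fov"])/2)
def px(t): q=X[:3,:3]@t+X[:3,3];return np.round([c["cy"]-f*q[1]/-q[2],c["cx"]+f*q[0]/-q[2]],1)
for z in(.019,0,-.02): print(z,[px(np.array([x,y,z])).tolist() for x,y in((.0095,.015),(.0095,-.015),(-.0095,0))])
for x,y,z in((.065,-.29,.1),(.065,-.274,.1),(.065,-.29,.052),(-.065,-.29,.1)): print("pad",px(R.T@(np.r_[wd(x,y),z]-p)))
print(s["force"],s["position"],s["time_s"])
```

```text
tips_ahead 0.019
0.019 [[213.2, 340.8], [213.2, 301.7], [235.9, 321.2]]
0 [[222.2, 342.7], [222.2, 299.9], [246.8, 321.3]]
-0.02 [[233.7, 345.1], [233.7, 297.6], [260.6, 321.3]]
pad [143.4 346.7]
pad [143.4 320.2]
pad [137.8 341.1]
pad [321.8 341.7]
[-0.10508984  0.23126325  0.01747495] [ 0.50819943 -0.32690203  0.08884331] 8.8
```

Run:
```python
from h import *
g=cv2.imread("pics/w8.png",0)
print("     ",*range(282,360,4))
for r in range(196,272,4): print(r,*["%3d"%v for v in g[r,282:360:4]])
```

```text
282 286 290 294 298 302 306 310 314 318 322 326 330 334 338 342 346 350 354 358
196  61  63  61  62  62  64  62  61  63  64  34  35  38  37  40  39 159 158 160 158
200  62  60  61  61  60  65  60  63  61  65  32  36  36  38  39  39 157 157 157 159
204  61  59  58  60  59  62  62  60  63  64  33  35  36  38  38  38 164 164 165 163
208  58  60  58  60  58  61  62  61  62  63  33  34  35  37  40  39 163 163 164 165
212  59  59  58  60  60  61  59  61  62  61  31  34  37  34  38  38 164 165 165 165
216  60  59  57  60  58  59  59  60  60  61  32  33  36  36  36  38 159 159 161 160
220  59  60  58  59  58  61  59  58  60  60  33  35  33  35  38  37 164 162 162 163
224  59  59  57  59  57  60  59  58  61  61  31  32  34  34  36  38 162 162 164 163
228  56  58  56  58  58  60  59  59  60  60  32  33  33  35  36  36 164 165 164 165
232  58  58  56  58  57  58  28  21  46  48  30  32  31  30  35  35 163 163 162 163
236  58  57  54  56  57  58  21  21  26  26  27  29  28  28  36  34 162 161 161 163
240  57  56  55  58  58  57  21  22  26  26  30  26  26  25  32  43 164 164 164 162
244  34  35  35  36  35  38  21  19  24  26  25  28  28  26  32  38  92  93  93  92
248  25  25  23  25  24  24  19  20  24  25  27  24  27  25  31  31  34  35  36  38
252  24  24  22  23  25  22  19  23  25  23  26  25  27  24  32  32  31  36  35  37
256  22  22  25  25  24  25  20  22  22  24  24  25  27  24  30  30  31  32  35  36
260  22  23  22  22  25  23  69  21  25  22  25  23  25  24  65  31  31  32  33  35
264  22  22  23  23  24  30  71  20  21  25  25  24  25  34  82  29  29  30  30  35
268  23  23  21  24  25  42  63  33  33  34  34  36  34  37  88  30  29  30  31  33
```

The wrist picture shows the fingers (columns 304–340, tip row ~232) over the pad rather than behind it. The visible tips end about 40 mm short of the stated `tips_ahead`, so they pass above the 100 mm pad top. I'll back out, turn 90° so the body's narrow side lies along the track, and come down lower.

```bash
python3 -m jog '[{"tx":0,"ty":2.8,"tz":0,"roll":0,"jaw":0.02},{"tx":0,"ty":2.8,"tz":0,"roll":0,"jaw":0.02},{"tx":0,"ty":0,"tz":0,"roll":0.143,"jaw":0.02},{"tx":0,"ty":0,"tz":0,"roll":0.143,"jaw":0.02},{"tx":0,"ty":0,"tz":0,"roll":0.143,"jaw":0.02},{"tx":0,"ty":0,"tz":0,"roll":0.143,"jaw":0.02},{"tx":0,"ty":0,"tz":0,"roll":0.143,"jaw":0.02},{"tx":0,"ty":0,"tz":0,"roll":0.143,"jaw":0.02}]'|head -2
python3 -m jog '[{"tx":0,"ty":0,"tz":0,"roll":0.143,"jaw":0.02},{"tx":0,"ty":0,"tz":0,"roll":0.143,"jaw":0.02},{"tx":0,"ty":0,"tz":0,"roll":0.143,"jaw":0.02},{"tx":0,"ty":0,"tz":0,"roll":0.143,"jaw":0.02},{"tx":0,"ty":0,"tz":0,"roll":0.141,"jaw":0.02},{"tx":0,"ty":0,"tz":1.5,"roll":0,"jaw":0.02},{"tx":0,"ty":0,"tz":1.4,"roll":0,"jaw":0.02},{"tx":0,"ty":0,"tz":0,"roll":0,"jaw":0.02}]'
python3 - <<'E'
from h import *
s=read_state();p=np.array(s["position"]);R=np.array(s["tcp_rot"]);print(s["time_s"],tr(p),R.T@np.r_[D,0],s["joint_positions"])
c=capture("wrist");cv2.imwrite("pics/w9.png",c["img"][:,:,::-1])
X=np.array(c["tool_from_camera"]);W=np.eye(4);W[:3,:3]=R;W[:3,3]=p;c["cam_to_world"]=W@X
X=np.linalg.inv(X);f=200/np.tan(np.radians(c["vertical_fov"])/2)
def px(t): q=X[:3,:3]@t+X[:3,3];return np.round([c["cy"]-f*q[1]/-q[2],c["cx"]+f*q[0]/-q[2]],1)
print("tip +x,-x",px(np.array([.0095,0,.019])),px(np.array([-.0095,0,.019])),"padtop,bot",px(R.T@(np.r_[wd(0.05,-.29),.1]-p)),px(R.T@(np.r_[wd(0.05,-.29),.052]-p)))
for q in landmark_of("wrist","rear_face")[:2]:print(q["p"],q["point"],tr(at(c,q["point"],.076)))
E
```

```text
time_s: 9.65
position: [0.5042, -0.3827, 0.0888]
time_s: 10.45
position: [0.5025, -0.3807, 0.0566]
tcp_rot: [[-0.068, -0.998, -0.004], [-0.998, 0.068, 0.005], [-0.004, 0.005, -1.0]]
force: [-0.1, 0.3, 0.1]
opening: 0.018
grasp_force: 0.0
10.45 [-0.0017 -0.3289] [-0.99998602 -0.00296459  0.00437825] [-4.72930937e+01  4.13319388e+01  8.73704764e+01  1.04719071e-04
  5.16636119e+01  1.36580318e+02]
tip +x,-x [212.7 321. ] [235.5 321. ] padtop,bot [323.2 235.2] [278.2 253.5]
0.66 [298.4, 322.4] [-0.0027 -0.2896]
```

View pics/w9.png

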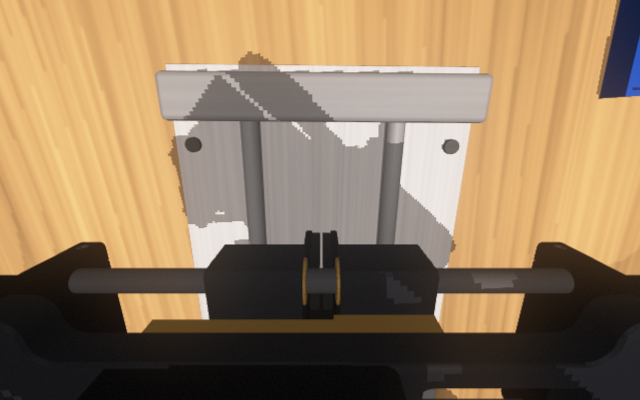

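The wrist now looks at the rear block (rows 70–120) and joint 6 is at 137°, with no room left for the front. I'll turn half way round here, so no turn is needed during the transfer.

```bash
python3 -m jog '[{"tx":0,"ty":0,"tz":-2.5,"roll":-0.143,"jaw":0.02},{"tx":0,"ty":0,"tz":0,"roll":-0.143,"jaw":0.02},{"tx":0,"ty":0,"tz":0,"roll":-0.143,"jaw":0.02},{"tx":0,"ty":0,"tz":0,"roll":-0.143,"jaw":0.02},{"tx":0,"ty":0,"tz":0,"roll":-0.143,"jaw":0.02},{"tx":0,"ty":0,"tz":0,"roll":-0.143,"jaw":0.02},{"tx":0,"ty":0,"tz":0,"roll":-0.143,"jaw":0.02},{"tx":0,"ty":0,"tz":0,"roll":-0.143,"jaw":0.02}]'|head -2
python3 -m jog '[{"tx":0,"ty":0,"tz":0,"roll":-0.143,"jaw":0.02},{"tx":0,"ty":0,"tz":0,"roll":-0.143,"jaw":0.02},{"tx":0,"ty":0,"tz":0,"roll":-0.143,"jaw":0.02},{"tx":0,"ty":0,"tz":0,"roll":-0.143,"jaw":0.02},{"tx":0,"ty":0,"tz":0,"roll":-0.143,"jaw":0.02},{"tx":0,"ty":0,"tz":0,"roll":-0.143,"jaw":0.02},{"tx":0,"ty":0,"tz":0,"roll":-0.143,"jaw":0.02},{"tx":0,"ty":0,"tz":0,"roll":-0.143,"jaw":0.02}]'|head -2
python3 -m jog '[{"tx":0,"ty":0,"tz":0,"roll":-0.143,"jaw":0.02},{"tx":0,"ty":0,"tz":0,"roll":-0.143,"jaw":0.02},{"tx":0,"ty":0,"tz":0,"roll":-0.143,"jaw":0.02},{"tx":0,"ty":0,"tz":0,"roll":-0.143,"jaw":0.02},{"tx":0,"ty":0,"tz":1.3,"roll":-0.143,"jaw":0.02},{"tx":0,"ty":0,"tz":1.2,"roll":-0.139,"jaw":0.02},{"tx":0.3,"ty":0,"tz":0,"roll":0,"jaw":0.02},{"tx":0.3,"ty":0,"tz":0,"roll":0,"jaw":0.02}]'
python3 - <<'E'
from h import *
s=read_state();p=np.array(s["position"]);R=np.array(s["tcp_rot"]);print(s["time_s"],tr(p),R.T@np.r_[D,0])
c=capture("wrist");X=np.array(c["tool_from_camera"]);W=np.eye(4);W[:3,:3]=R;W[:3,3]=p;c["cam_to_world"]=W@X
cv2.imwrite("pics/w10.png",c["img"][:,:,::-1])
for q in landmark_of("wrist","rear_face")[:2]:print(q["p"],q["point"],tr(at(c,q["point"],.076)))
g=cv2.cvtColor(c["img"],cv2.COLOR_RGB2GRAY)
for r in range(120,250,4): print(r,*["%3d"%v for v in g[r,240:400:10]])
E
```

```text
time_s: 11.35
position: [0.5046, -0.3828, 0.0852]
time_s: 12.15
position: [0.5046, -0.3828, 0.0853]
time_s: 12.95
position: [0.5048, -0.3765, 0.06]
tcp_rot: [[0.072, 0.997, 0.0], [0.997, -0.072, 0.0], [0.0, 0.0, -1.0]]
force: [0.1, -0.6, 0.4]
opening: 0.016
grasp_force: 0.0
12.95 [ 3.000e-04 -3.245e-01] [ 9.99999361e-01 -1.12997585e-03  4.15147808e-05]
0.82 [192.2, 315.0] [-0.0032 -0.2887]
120  74  71  72  70  69  70  69  71  71  72  72 109 117 120 121 123
124  74  73  71  71  70  71  70  71  71 106  87 118 118 122 121 122
128  75  72  73  70  69  69  70  70  69  72 115 116 119 120 123 124
132  74  71  70  68  69  67  66  68  70 112 113 114 115 118 121 122
136  75  74  71  71  71  67  69  69  69 104 115 117 116 120 121 122
140  77  74  71  70  69  70  69  69  70  82 115 117 118 119 119 122
144  74  73  70  69  70  69  67  70  68  71 115 115 117 117 120 122
148  76  72  73  72  68  70  70  71  70  71  85 117 119 121 122 128
152  76  72  70  71  69  70  68  70  71  70  74 118 119 119 122 125
156  76  73  71  70  67  70  70  69  71  71  72 102 116 117 117 123
160  73  73  69  70  69  68
[... 836 characters left out ...]
 177 179 172 124 128
212 189 143  96 183 183 184 181 183 175 180 182 179 178 172 125 124
216 190 142  97 183 184 182 180 183 175 179 181 179 178 173 126 121
220 187 143 103 182 183 182 179 183 175 179 179 178 178 173 127 118
224 186 142 105 183 184 183 179 183 175 180 179 178 179 173 129 125
228 183 141 109 183 182 183 178 182 175 179 180 180 178 175 128 140
232 204 141 110 182 182 183 179  37 165  93 180 181 178 175 131 154
236 247 141 112 183 182 181 176  38 143  37 179 180 179 177 131 165
240 247 137 114 182 180 182 176  35 143  35 180 182 179 177 133 172
244 165  87  74 108 105 103 100  35 143  34 101 102 102 101  79 103
248  59  54  50  48  43  42  40  34 143  37  37  38  38  40  40  44
```

```bash
python3 -m jog '[{"tx":0.5,"ty":0,"tz":0,"roll":0,"jaw":0.02},{"tx":0.5,"ty":0,"tz":0,"roll":0,"jaw":0.02},{"tx":0.5,"ty":0,"tz":0,"roll":0,"jaw":0.02},{"tx":0.3,"ty":0,"tz":0,"roll":0,"jaw":0.02},{"tx":0.3,"ty":0,"tz":0,"roll":0,"jaw":0.02},{"tx":0.3,"ty":0,"tz":0,"roll":0,"jaw":0.02},{"tx":0.3,"ty":0,"tz":0,"roll":0,"jaw":0.02},{"tx":0.3,"ty":0,"tz":0,"roll":0,"jaw":0.02}]'|head -2
python3 -m jog '[{"tx":0.3,"ty":0,"tz":0,"roll":0,"jaw":0.02},{"tx":0.3,"ty":0,"tz":0,"roll":0,"jaw":0.02},{"tx":0.3,"ty":0,"tz":0,"roll":0,"jaw":0.02},{"tx":0.3,"ty":0,"tz":0,"roll":0,"jaw":0.02},{"tx":0.3,"ty":0,"tz":0,"roll":0,"jaw":0.02},{"tx":0.3,"ty":0,"tz":0,"roll":0,"jaw":0.02},{"tx":0.3,"ty":0,"tz":0,"roll":0,"jaw":0.02}]'
cat >> h.py <<'E'
def wl(th):
    s=read_state();p=np.array(s["position"]);R=np.array(s["tcp_rot"]);c=capture("wrist");W=np.eye(4);W[:3,:3]=R;W[:3,3]=p;c["cam_to_world"]=W@np.array(c["tool_from_camera"])
    print("wrist",s["time_s"],tr(p),[(round(q["p"],2),tr(at(c,q["point"],.076))) for q in landmark_of("wrist",th)[:1]],s["force"])
E
python3 -c "
from h import *
wl('rear_face')
c=capture('scene');print(read_state()['time_s'])
b=cv2.imread('pics/scene0.png')[:,:,::-1]
r=cv2.matchTemplate(c['img'],b[235:275,255:285].copy(),cv2.TM_CCOEFF_NORMED);print(cv2.minMaxLoc(r),'was 255,235')
for th,o,z in(('rear_face',.152,.076),('front_face',-.152,.076)):
  print(th,[(q['p'],tr(at(c,q['point'],z))[1]+o) for q in landmark_of('scene',th)[:1]])
"
```

```text
time_s: 13.85
position: [0.5069, -0.3466, 0.0599]
time_s: 14.55
position: [0.5082, -0.3254, 0.0599]
tcp_rot: [[0.069, 0.998, 0.0], [0.998, -0.069, 0.0], [0.0, -0.0, -1.0]]
force: [-0.3, -0.5, 0.2]
opening: 0.019
grasp_force: 0.0
wrist 14.55 [ 1.000e-04 -2.733e-01] [(0.8, array([-0.0014, -0.252 ]))] [-0.2632291  -0.45193131  0.18371083]
14.7
(-0.7701364755630493, 0.9728447794914246, (2, 360), (255, 235)) was 255,235
rear_face [(0.87, np.float64(-0.09980000000000003))]
front_face [(0.85, np.float64(-0.09029999999999999))]
```

```bash
python3 -m jog '[{"tx":-0.8,"ty":0,"tz":-2,"roll":0,"jaw":0.02},{"tx":0,"ty":0,"tz":-4,"roll":0,"jaw":0.02},{"tx":0,"ty":0,"tz":-4,"roll":0,"jaw":0.02},{"tx":4.9,"ty":0,"tz":0,"roll":0,"jaw":0.02},{"tx":4.9,"ty":0,"tz":0,"roll":0,"jaw":0.02},{"tx":4.9,"ty":0,"tz":0,"roll":0,"jaw":0.02},{"tx":4.9,"ty":0,"tz":0,"roll":0,"jaw":0.02},{"tx":4.9,"ty":0,"tz":0,"roll":0,"jaw":0.02}]'|head -2
python3 -m jog '[{"tx":4.9,"ty":0,"tz":0,"roll":0,"jaw":0.02},{"tx":4.9,"ty":0,"tz":0,"roll":0,"jaw":0.02},{"tx":4.9,"ty":0,"tz":0,"roll":0,"jaw":0.02},{"tx":4.9,"ty":0,"tz":0,"roll":0,"jaw":0.02},{"tx":4.9,"ty":0,"tz":0,"roll":0,"jaw":0.02},{"tx":4.9,"ty":0,"tz":0,"roll":0,"jaw":0.02}]'
python3 - <<'E'
from h import *
c=capture("top");t=read_state()["time_s"];cv2.imwrite("pics/t11.png",c["img"][:,:,::-1])
b=cv2.imread("pics/top0.png")[:,:,::-1]
T=b[205:235,405:432].copy() # label
r=cv2.matchTemplate(c["img"],T,cv2.TM_CCOEFF_NORMED);print(t,cv2.minMaxLoc(r),"was 405,205")
look()
E
```

```text
time_s: 15.6
position: [0.5245, -0.0877, 0.1601]
time_s: 16.2
position: [0.5449, 0.2059, 0.16]
tcp_rot: [[0.069, 0.998, 0.001], [0.998, -0.069, -0.0], [-0.0, 0.001, -1.0]]
force: [1.9, 0.1, -0.6]
opening: 0.021
grasp_force: 0.0
16.25 (-0.8233328461647034, 0.9946868419647217, (523, 249), (360, 201)) was 405,205
t 16.25 [('front_face', 0.78, np.float64(-0.0339)), ('rear_face', 0.63, np.float64(-0.0363))] tcp [0.5445 0.2038 0.1597] [-0.001   0.2571] now 16.45
```

```bash
python3 -m jog '[{"tx":0,"ty":0,"tz":3.4,"roll":0,"jaw":0.02},{"tx":0,"ty":0,"tz":3.3,"roll":0,"jaw":0.02},{"tx":0,"ty":0,"tz":3.3,"roll":0,"jaw":0.02},{"tx":0,"ty":0,"tz":0,"roll":0,"jaw":0.02},{"tx":0,"ty":0,"tz":0,"roll":0,"jaw":0.02},{"tx":0,"ty":0,"tz":0,"roll":0,"jaw":0.02}]'|head -2
cat >> h.py <<'E'
def lab():
    import json,os
    s=read_state();c=capture("top");b=cv2.imread("pics/top0.png")[:,:,::-1];T=b[205:235,405:432].copy()
    r=cv2.matchTemplate(c["img"],T,cv2.TM_CCOEFF_NORMED);_,v,_,(x,y)=cv2.minMaxLoc(r)
    def sub(a): return (a[0]-a[2])/(2*(a[0]-2*a[1]+a[2]))
    dx=sub(r[y,x-1:x+2]);dy=sub(r[y-1:y+2,x])
    y0=tr(at(c,(220,418.5),.112))[1];Y=tr(at(c,(y+15+dy,x+13.5+dx),.112))[1]-y0-.138
    print("lab t",s["time_s"],"pointer",round(Y,4),"to mark",round(Y-.111,4),"v",round(v,3),"tcp",tr(s["position"]),s["position"][2]);return c
E
python3 -c "
from h import *
lab();c=lab();wl('front_face');cv2.imwrite('pics/t12.png',c['img'][:,:,::-1])"
```

```text
time_s: 17.05
position: [0.5465, 0.2034, 0.0616]
lab t 17.05 pointer -0.0041 to mark -0.1151 v 0.991 tcp [0.001  0.2569] 0.06159964254627189
lab t 17.1 pointer -0.0024 to mark -0.1134 v 0.99 tcp [0.001  0.2572] 0.061832003235655186
wrist 17.15 [0.0009 0.2574] [] [ 0.20009871 -0.12859338  0.67363985]
```

```bash
python3 -m jog '[{"tx":0,"ty":0,"tz":0,"roll":0,"jaw":0.02},{"tx":0,"ty":0,"tz":0,"roll":0,"jaw":0.02},{"tx":0,"ty":0,"tz":0,"roll":0,"jaw":0.02},{"tx":0,"ty":0,"tz":0,"roll":0,"jaw":0.02},{"tx":0,"ty":0,"tz":0,"roll":0,"jaw":0.02},{"tx":0,"ty":0,"tz":0,"roll":0,"jaw":0.02},{"tx":0,"ty":0,"tz":0,"roll":0,"jaw":0.02},{"tx":0,"ty":0,"tz":0,"roll":0,"jaw":0.02}]'|head -1
python3 -c "
from h import *
lab()"
python3 -m jog '[{"tx":0,"ty":0,"tz":0,"roll":0,"jaw":0.02},{"tx":0,"ty":0,"tz":0,"roll":0,"jaw":0.02},{"tx":0,"ty":0,"tz":0,"roll":0,"jaw":0.02},{"tx":0,"ty":0,"tz":0,"roll":0,"jaw":0.02},{"tx":0,"ty":0,"tz":0,"roll":0,"jaw":0.02},{"tx":0,"ty":0,"tz":0,"roll":0,"jaw":0.02},{"tx":0,"ty":0,"tz":0,"roll":0,"jaw":0.02}]'|head -1
python3 -c "
from h import *
lab()"
```

```text
time_s: 18.05
lab t 18.05 pointer 0.024 to mark -0.087 v 0.991 tcp [-0.0007  0.2574] 0.05980363153671211
time_s: 18.8
lab t 18.8 pointer 0.0418 to mark -0.0692 v 0.983 tcp [-0.0007  0.2574] 0.059847348692149936
```

```bash
python3 -m jog '[{"tx":0.9,"ty":0,"tz":0,"roll":0,"jaw":0.02},{"tx":0.9,"ty":0,"tz":0,"roll":0,"jaw":0.02},{"tx":0,"ty":0,"tz":0,"roll":0,"jaw":0.02},{"tx":0,"ty":0,"tz":0,"roll":0,"jaw":0.02},{"tx":0,"ty":0,"tz":0,"roll":0,"jaw":0.02},{"tx":0,"ty":0,"tz":0,"roll":0,"jaw":0.02},{"tx":0,"ty":0,"tz":0,"roll":0,"jaw":0.02},{"tx":0,"ty":0,"tz":0,"roll":0,"jaw":0.02}]'|head -1
python3 -m jog '[{"tx":0,"ty":0,"tz":0,"roll":0,"jaw":0.02},{"tx":0,"ty":0,"tz":0,"roll":0,"jaw":0.02},{"tx":0,"ty":0,"tz":0,"roll":0,"jaw":0.02},{"tx":0,"ty":0,"tz":0,"roll":0,"jaw":0.02},{"tx":0,"ty":0,"tz":0,"roll":0,"jaw":0.02}]'|head -1
python3 -c "
from h import *
lab()"
python3 -m jog '[{"tx":0,"ty":0,"tz":0,"roll":0,"jaw":0.02},{"tx":0,"ty":0,"tz":0,"roll":0,"jaw":0.02},{"tx":0,"ty":0,"tz":0,"roll":0,"jaw":0.02},{"tx":0,"ty":0,"tz":0,"roll":0,"jaw":0.02},{"tx":0,"ty":0,"tz":0,"roll":0,"jaw":0.02},{"tx":0,"ty":0,"tz":0,"roll":0,"jaw":0.02},{"tx":0,"ty":0,"tz":0,"roll":0,"jaw":0.02}]'|head -1
python3 -c "
from h import *
lab()"
```

```text
time_s: 19.65
time_s: 20.15
lab t 20.15 pointer 0.067 to mark -0.044 v 0.987 tcp [-0.0007  0.2754] 0.05986759253656071
time_s: 20.9
lab t 20.9 pointer 0.0779 to mark -0.0331 v 0.975 tcp [-0.0008  0.2754] 0.05984089744259459
```

```bash
for i in 1 2; do python3 -m jog '[{"tx":0,"ty":0,"tz":0,"roll":0,"jaw":0.02},{"tx":0,"ty":0,"tz":0,"roll":0,"jaw":0.02},{"tx":0,"ty":0,"tz":0,"roll":0,"jaw":0.02},{"tx":0,"ty":0,"tz":0,"roll":0,"jaw":0.02},{"tx":0,"ty":0,"tz":0,"roll":0,"jaw":0.02},{"tx":0,"ty":0,"tz":0,"roll":0,"jaw":0.02},{"tx":0,"ty":0,"tz":0,"roll":0,"jaw":0.02},{"tx":0,"ty":0,"tz":0,"roll":0,"jaw":0.02}]'|head -1
python3 -c "
from h import *
lab()";done
```

```text
time_s: 21.75
lab t 21.75 pointer 0.0875 to mark -0.0235 v 0.949 tcp [-0.0007  0.2754] 0.05984135634152679
time_s: 22.6
lab t 22.6 pointer 0.095 to mark -0.016 v 0.905 tcp [-0.0007  0.2754] 0.059832630167924075
```

```bash
python3 -m jog '[{"tx":1,"ty":0,"tz":0,"roll":0,"jaw":0.02},{"tx":0.5,"ty":0,"tz":-3,"roll":0,"jaw":0.02},{"tx":0,"ty":0,"tz":-4,"roll":0,"jaw":0.02},{"tx":0,"ty":0,"tz":-4,"roll":0,"jaw":0.02},{"tx":4,"ty":0,"tz":-4,"roll":0,"jaw":0.02},{"tx":4,"ty":0,"tz":0,"roll":0,"jaw":0.02},{"tx":4,"ty":0,"tz":0,"roll":0,"jaw":0.02},{"tx":4,"ty":0,"tz":0,"roll":0,"jaw":0.02}]'|head -2
python3 -m jog '[{"tx":4,"ty":0,"tz":0,"roll":0,"jaw":0.02},{"tx":4,"ty":0,"tz":0,"roll":0,"jaw":0.02},{"tx":0,"ty":0,"tz":0,"roll":0,"jaw":0.02}]'|head -2
cat >> h.py <<'E'
def scn():
    c=capture("scene");b=cv2.imread("pics/scene0.png")[:,:,::-1];o=[]
    for n,z in(("pointer",.042),("mark",0)):
        o+=[(n,round(q["p"],2),tr(at(c,q["point"],z))[1]) for q in landmark_of("scene",n)[:1]]
    print(o)
E
python3 -c "
from h import *
c=lab();cv2.imwrite('pics/t20.png',c['img'][:,:,::-1]);look();scn()"
```

```text
time_s: 23.45
position: [0.5577, 0.3942, 0.206]
time_s: 23.75
position: [0.5621, 0.4779, 0.2047]
lab t 23.75 pointer 0.1045 to mark -0.0065 v 0.986 tcp [-0.0028  0.5318] 0.20465119282472147
t 23.8 [('front_face', 0.59, np.float64(0.1084)), ('rear_face', 0.83, np.float64(0.1006))] tcp [0.5632 0.4707 0.2051] [-0.0012  0.5247] now 24.0
[]
```

```bash
python3 -m jog '[{"tx":0,"ty":0,"tz":0,"roll":0,"jaw":0.02},{"tx":0,"ty":0,"tz":0,"roll":0,"jaw":0.02},{"tx":0,"ty":0,"tz":0,"roll":0,"jaw":0.02},{"tx":0,"ty":0,"tz":0,"roll":0,"jaw":0.02},{"tx":0,"ty":0,"tz":0,"roll":0,"jaw":0.02},{"tx":0,"ty":0,"tz":0,"roll":0,"jaw":0.02},{"tx":0,"ty":0,"tz":0,"roll":0,"jaw":0.02},{"tx":0,"ty":0,"tz":0,"roll":0,"jaw":0.02}]'|head -1
python3 -c "
from h import *
c=lab();b=cv2.imread('pics/top0.png')[:,:,::-1]
for n,(r0,r1,c0,c1),(R0,C0) in (('pA',(184,194,422,434),(184,320)),('pB',(262,272,417,430),(262,315))):
    pass
g=c['img']
for r in (174,176,178,180,182,184,186): print(r,['%d,%d,%d'%tuple(v) for v in g[r,320:338]])
"
```

```text
time_s: 24.95
lab t 24.95 pointer 0.11 to mark -0.001 v 0.972 tcp [-0.0011  0.5258] 0.20518969492746147
174 ['152,148,143', '153,148,144', '146,137,129', '140,132,121', '136,128,117', '141,131,118', '143,128,111', '135,116,89', '123,98,64', '130,104,63', '122,98,65', '94,77,60', '122,98,69', '144,119,91', '148,124,97', '143,118,88', '143,116,84', '141,113,80']
176 ['143,138,132', '141,136,130', '148,142,135', '152,147,140', '154,149,141', '155,149,142', '154,148,141', '143,123,94', '142,109,49', '142,105,42', '101,81,53', '92,87,81', '140,134,128', '154,148,141', '152,148,140', '153,147,139', '153,147,140', '152,147,140']
178 ['65,63,59', '66,63,60', '67,65,61', '126,121,115', '152,146,140', '156,149,142', '155,150,143', '135,117,93', '99,78,44', '86,68,38', '88,79,66', '130,124,118', '142,137,130', '152,146,140', '154,148,141', '155,149,142', '155,149,142', '155,149,141']
180 ['68,67,64', '64,63,59', '69,68,64', '125,120,115', '151,146,138', '156,150,143', '155,149,142', '159,128,88', '115,91,53', '72,67,59', '74,72,68', '93,89,85', '99,94,89', '141,135,129', '156,149,143', '156,151,143', '156,151,144', '156,150,143']
182 ['96,92,86', '96,92,86', '96,92,86', '96,92,87', '96,92,87', '97,93,88', '96,89,77', '102,81,51', '76,65,51', '60,59,55', '76,73,70', '94,89,85', '97,94,88', '98,94,90', '97,94,89', '134,129,122', '145,139,133', '145,139,132']
184 ['89,86,81', '93,89,84', '92,88,83', '92,88,84', '91,88,83', '90,87,82', '90,84,72', '95,76,49', '64,53,39', '46,42,39', '71,68,65', '89,85,81', '94,90,84', '96,91,87', '97,92,89', '98,93,88', '97,93,88', '97,93,88']
186 ['99,98,92', '102,100,95', '102,100,95', '101,98,94', '101,99,93', '99,98,93', '100,99,94', '97,96,91', '95,93,89', '94,92,87', '92,90,86', '89,86,82', '88,86,82', '89,88,83', '86,84,79', '83,81,77', '83,80,77', '82,80,75']
```

```bash
for i in 1 2 3; do python3 -m jog '[{"tx":0,"ty":0,"tz":0,"roll":0,"jaw":0.02},{"tx":0,"ty":0,"tz":0,"roll":0,"jaw":0.02},{"tx":0,"ty":0,"tz":0,"roll":0,"jaw":0.02},{"tx":0,"ty":0,"tz":0,"roll":0,"jaw":0.02},{"tx":0,"ty":0,"tz":0,"roll":0,"jaw":0.02},{"tx":0,"ty":0,"tz":0,"roll":0,"jaw":0.02},{"tx":0,"ty":0,"tz":0,"roll":0,"jaw":0.02},{"tx":0,"ty":0,"tz":0,"roll":0,"jaw":0.02}]'|head -1
python3 -c "
from h import *
lab()";done
```

```text
time_s: 25.8
lab t 25.8 pointer 0.1125 to mark 0.0015 v 0.98 tcp [-0.0011  0.5258] 0.20520039788888744
time_s: 26.65
lab t 26.65 pointer 0.1139 to mark 0.0029 v 0.987 tcp [-0.0011  0.5258] 0.2052071908071012
time_s: 27.5
lab t 27.5 pointer 0.1145 to mark 0.0035 v 0.973 tcp [-0.0012  0.5258] 0.20520542910345646
```

Practically at rest, 3.5 mm past the mark, with the arm clear. Handing in.

```bash
python3 -c "
from rig import *
print(hand_in())"
```

```text
the job is handed in; nothing more can be done
None
```

I handed the job in at about 27.5 s with the carriage almost stopped (under 1 mm/s), about 3.5 mm past the mark by my camera measurement and well short of the end stop, with the arm clear; I never braked on the front buffer (one push on the rear one, then it coasted to a stop), and the verdict was not shown.

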